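Dock the camcorder on the table tripod and lock it

ROBOT

A 6-joint arm with a two-finger parallel gripper is mounted at the origin on the work surface. World frame = base frame: x ahead of the robot, y to its left, z up, the work surface at z = 0. Lengths are in m, angles in rad, forces in N, time in s.
With the tool pointing down it reaches from about 0.35 to 0.775 m from the base axis. Payload 5.5 kg.
Tool frame: the origin (TCP) lies where the fingers leave the gripper's body, on its centre line; the fingertips stand 73 mm ahead of it and the grasp point (between the pads) lies 54 mm ahead of it; z points along the fingers, y is the direction in which the jaws open and shut (so a half turn about z gives the same grasp; the last joint's range is limited). The gripper opens to 85 mm and grips with 20 to 120 N. Pads are 22 mm wide; open, the fingers measure 114 mm over their backs; the gripper's body (76 mm by 85 mm) begins 54 mm behind the grasp point. The pads swing forward as they close: fully open they stand 13 mm farther back than shut.
Start: joints at [-0.14, 0.313, 0.046, 1.304, 0, 1.431], TCP at [0.575, -0, 0.304] pointing down, gripper open.
Joint ranges: [-2.76, 2.76], [-0.86, 1.69], [-1.03, 1.26], [-2.2, 2.34], [-1.47, 1.5], [-3.14, 3.14]. Speed limits (rad/s): [2.57, 2.57, 3.14, 3.14, 3.14, 3.14].

INTERFACE

Orientations are given as a unit quaternion [w, x, y, z].
In Python, from workcell import bot gives the robot as it stands. Calls block until the motion is done:
- bot.reach(position, orientation): joint-space move of the TCP to a pose.
- bot.move_linear(position, attitude=None, vel=0.15): straight line of the TCP; attitude=None keeps the orientation; vel is the mean speed in m/s.
- bot.goto_joints(angles): joint-space move.
- bot.set_gripper(opening, effort=None): finger opening in m; effort is the grip in N (None keeps the last); returns when the fingers have stopped.
- bot.dwell(seconds).
- bot.inverse_kinematics(position, orientation): joint angles nearest the present ones, or None.
- bot.state(): the state.
- bot.grab_frame(name): name is "scene" or "side" or "wrist"; returns a dict with "color" (400x640x3 uint8, red, green, blue), "mtx" (3x3 intrinsics, pixels), "R" (3x3) and "t" (3): a world point X has camera coordinates R X + t. Camera axes: x right, y down, z forward; pixel columns grow to the right and rows downward; lengths in m; the calibration is good to about 2 mm. A picture is of the moment at which its call begins. There is no depth.
A pose or a line that the arm cannot do raises bot.PlanningError and nothing moves.
- bot.hand_in(): hands the job in, once; it reports no verdict.
The state is a dict: "t": time; "qpos": joint angles; "qd": joint speeds; "effort": joint torques, N m; "ee_pos": TCP position; "eef_rot": TCP orientation; "force": force on the tool from outside, world axes, zero at the start; "ft_torque": the same for the moment, N m; "grip_width": finger opening in m.
Only numpy, scipy, OpenCV 4.12 (cv2) and the standard library are available. Lean on these libraries where they do the work, as an engineer would, in place of code of your own. Each camera call takes 0.05 s, during which the arm holds its last target.

TASK

Mount the small camcorder on the low tripod: carry it by its top handle and set it down gently, flat and square in the tripod's open quick-release pocket, with the lens pointing away from the pan bar. Once it sits fully home, press the red lock lever all the way down so that the clamp grips the plate, and leave the camera mounted there with nothing touching it. Leave the headphones, effects pedal and spare battery where they are, and do not tip the camera over.

Things in the scene. Friction and masses are not known exactly. Their poses are not given: they have to be found in the camera images.
- camera: Black camcorder, about 0.6 kg, standing on its own mounting plate. Origin: centre of the plate's underside; x out of the lens, y left, z up. Plate: foot 64 (x) by 46 (y), 5 thick, then neck 54 by 36 up to z 16. Body 108 by 50 (a folded screen reaches y +30), z 16 to 70; lens to x 95, battery to x -72. It balances under the handle's middle.
- camera_handle (a point): Middle of the grey handle bar on top of the camcorder, straight above the camera's origin, 102 mm above the plate's underside. Bar along the camera's x, 98 long, 18 wide (y), 16 high; 24 mm free under it, between posts 68 mm apart. A microphone lies on its front end, x 40 to 76, up to 22 mm above this point.
- lens (a point): Middle of the front of the lens, 94 mm ahead of the camera's origin and 45 mm above the plate's underside.
- tripod: Low black table tripod; it stands firm and does not move. Origin on the table under the middle of its open pocket; x forward (one leg points that way), y left, z up. The pan bar with rubber grip sticks out backward to x -176, 80 down to 40 mm above the table. Clamp bed 92 by 92, its top 105 mm up; feet on a circle of 100 mm radius.
- pocket (a point): Centre of the open pocket's level floor, 105 mm above the table; axes as the tripod. It takes the foot of the camera's plate, camera x along pocket x. Front and rear stops 69 mm apart, sloped as a lead-in, 9 mm high. Right (-y): fixed cheek; left: sliding jaw; both with a lip 6.5 to 9 mm above the floor, lead-in up to 13 mm. Lever up: lips 51 mm apart, centred here.
- jaw (a joint): Sliding jaw on the left of the pocket, moved by the lock lever: 0 = open, 0.008 m = closed. As the lever is pressed it slides to the right (-y), pushes the plate's foot 4.3 mm to the right against the fixed cheek, and both lips then hold the foot down. When it is closed the foot cannot enter.
- lock_lever (a joint): Red lock lever on the left (+y) of the clamp: 0 = up and open (leaning outward, 50 degrees above level; starts 0 to 0.1), 1.0 rad = fully down and locked (7 degrees below level, at its stop). Stays where it is left; turning it takes 0.2 N m: 4 N downward on its paddle, up to 7 N nearer the pivot.
- lever_pad (a point): Middle of the top of the lever's red paddle (28 mm along tripod x, 26 along the lever, 8 thick; the lever ends 13 mm beyond). Pivot along tripod x, 52 mm left of the pocket's centre, 2 mm above its floor; this point is 49 mm from it, so it swings from 80 mm left of the centre, 42 mm above the floor (open), to 101 mm left, level with the floor (locked).
- headphones: Black headphones lying flat, about 190 by 190 mm, 31 mm high; origin on the table midway between the two ear cups, the band reaching 150 mm along x from there. Leave alone.
- pedal: Blue effects pedal, 118 (x) by 70 mm, 48 mm high with its knobs; origin: centre of its underside. Leave alone.
- battery: Spare grey camera battery lying on the table, 40 by 38 by 22 mm; origin: centre of its underside. Leave alone.
- mixer_edge (a point): Middle of the near long edge, at table level, of the grey mixing desk with wooden ends that stands fixed on the far side; it reaches 235 mm further back (x) and 187 mm to each side, 60 mm high. A bystander to keep clear of.
Not all that is in view belongs to the job. Leave any brown or purple look-alike of the camera alone.

How it is judged:
By the outcome, as a careful person would: the job done as asked, in the order asked, and still so for the second after the job is handed in, with the robot touching nothing.
It also fails if it takes over 54 s, if anything falls off the work surface, if the arm or the gripper's body presses on something with over 40 N, if the wrist force passes 120 N, or if a joint passes its speed limit or range.

## Working session

There is one attempt and no reset: what is moved stays moved. The work goes in short steps, each a Python script; the robot and the scene stay as the last script left them, time stands still between calls to the robot, and variables do not carry over. Pictures are saved under pics/ and viewed, and the job is handed in when it is done.

```bash
mkdir -p pics; ls; python3 - <<'E'
from workcell import bot
import cv2,pickle
F={}
for n in("scene","side","wrist"):
    f=bot.grab_frame(n);F[n]=f
    cv2.imwrite(f"pics/a_{n}.png",f["color"][:,:,::-1])
    print(n,f["mtx"].round(1).tolist(),(-f["R"].T@f["t"]).round(3),f["R"][2].round(2))
pickle.dump(F,open("f0.pkl","wb"))
s=bot.state();print(s["t"],s["ee_pos"],s["eef_rot"],s["force"],s["grip_width"])
E
```

```text
pics
scene [[409.7, 0.0, 322.4], [0.0, 409.7, 196.7], [0.0, 0.0, 1.0]] [0.996 0.463 0.704] [-0.52 -0.59 -0.62]
side [[453.0, 0.0, 315.9], [0.0, 453.0, 196.8], [0.0, 0.0, 1.0]] [ 0.119 -0.727  0.839] [ 0.39  0.6  -0.7 ]
wrist [[288.7, 0.0, 322.9], [0.0, 288.7, 194.4], [0.0, 0.0, 1.0]] [0.575 0.073 0.373] [-0.   -0.29 -0.96]
0.15 [5.74723062e-01 2.83187394e-05 3.03197797e-01] [-5.57617109e-04  7.07099908e-01  7.07113306e-01 -4.26077114e-04] [ 0.5193917   0.01346199 -0.66627008] 0.08568658890448028
```

View pics/a_scene.png

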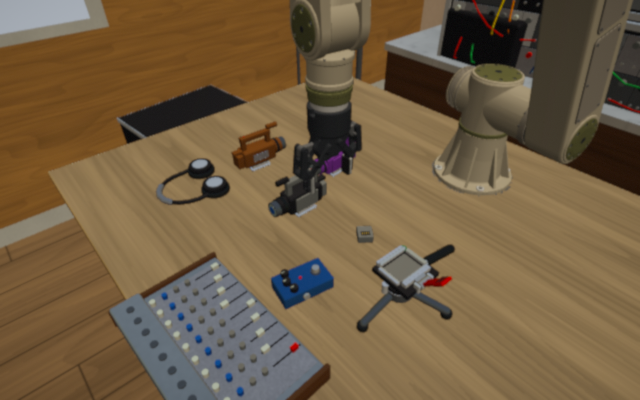

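View pics/a_side.png

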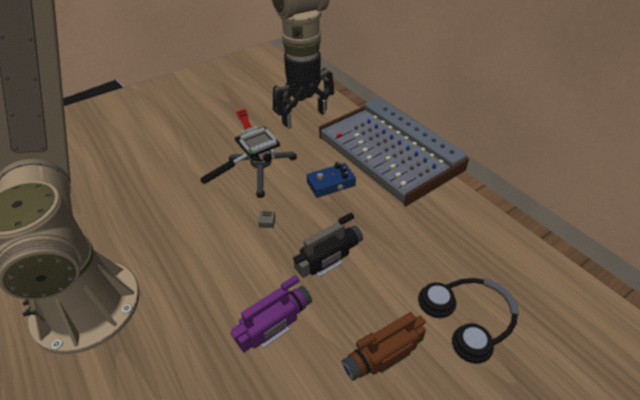

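View pics/a_wrist.png

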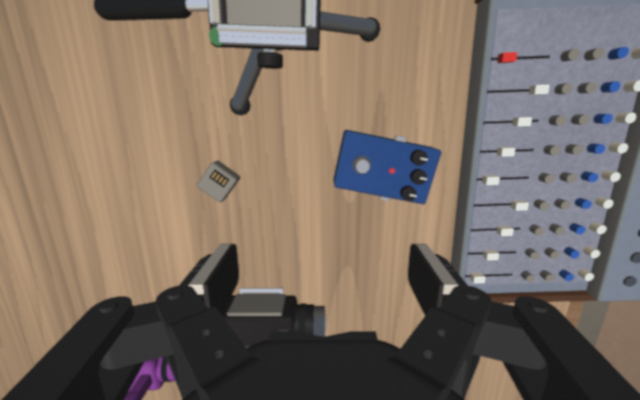

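The three candidates are black (side 328,248; scene 298,192), purple (side 271,316; scene 333,160) and brown (side 385,347; scene 259,147). I choose the black one, as described. The tripod is at side (257,142), with its red lever at side (243,118). Next I'll check close crops.

```bash
python3 - <<'E'
import cv2,pickle,numpy as np
F=pickle.load(open("f0.pkl","rb"))
def crop(n,x,y,w,h,o,s):
    cv2.imwrite(o,cv2.resize(F[n]["color"][y:y+h,x:x+w,::-1],None,fx=s,fy=s,interpolation=cv2.INTER_CUBIC))
crop("side",280,205,95,75,"pics/b_cam.png",8)
crop("side",195,100,105,75,"pics/b_tri.png",7)
crop("scene",345,230,120,100,"pics/b_tri2.png",6)
crop("scene",260,165,80,60,"pics/b_cam2.png",8)
E
```

```text
(no output)
```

View pics/b_cam.png

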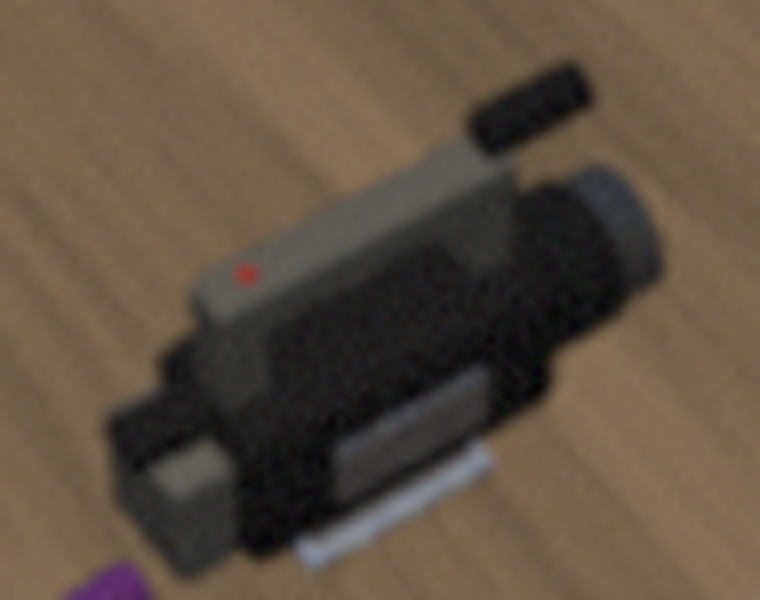

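View pics/b_tri.png

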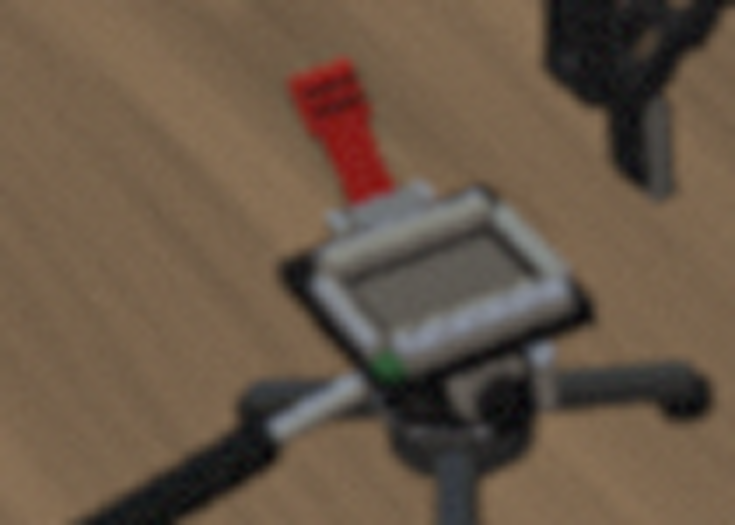

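View pics/b_tri2.png

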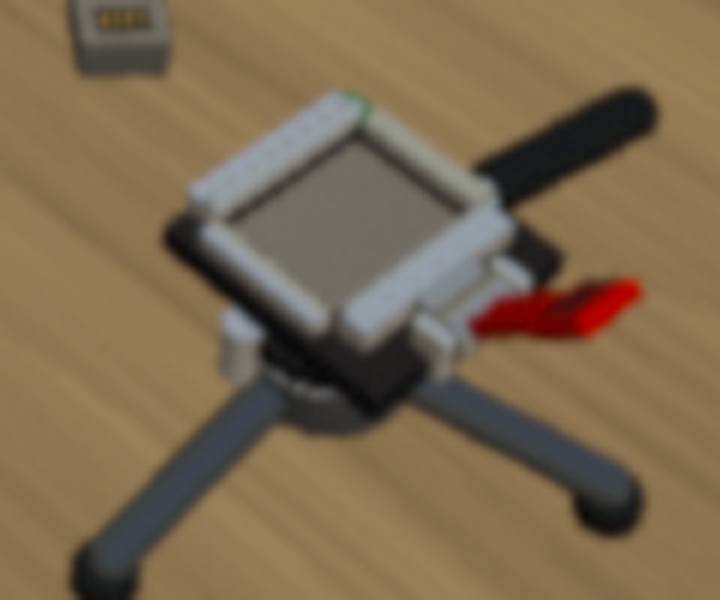

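View pics/b_cam2.png

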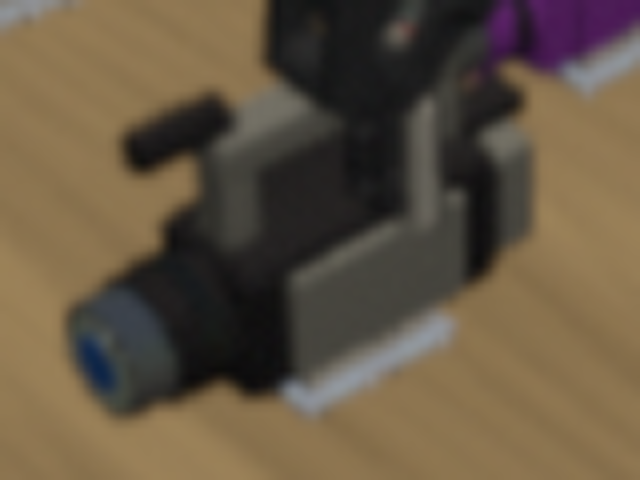

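The crops confirm the choice. The black camcorder's handle runs in side-crop pixels from about (200,295) to (490,160), with the lens to the right at (640,240). On the tripod the jaw is open, the lever is up, and the pan bar points to the lower left. Now I'll compute coarse positions by ray casting.

```bash
cat > h.py <<'E'
import numpy as np,cv2,pickle
from scipy.spatial.transform import Rotation as Rn
def ray(f,u,v):
    d=f["R"].T@np.linalg.solve(f["mtx"],[u,v,1.]);c=-f["R"].T@f["t"];return c,d
def onz(f,u,v,z):
    c,d=ray(f,u,v);return c+d*(z-c[2])/d[2]
def tri(*obs):
    A=np.zeros((3,3));b=np.zeros(3);rs=[ray(*o) for o in obs]
    for c,d in rs:
        d=d/np.linalg.norm(d);P=np.eye(3)-np.outer(d,d);A+=P;b+=P@c
    X=np.linalg.solve(A,b)
    return X
def proj(f,X):
    p=f["mtx"]@(f["R"]@np.asarray(X)+f["t"]);return p[:2]/p[2]
def quat(yaw):
    # tool down; tool y (jaw dir) at angle yaw+90deg in world, tool x at yaw? x=(c,s,0), z=-1 => y=z x x=(s,-c,0)
    c,s=np.cos(yaw),np.sin(yaw)
    R=np.array([[c,s,0],[s,-c,0],[0,0,-1.]])
    q=Rn.from_matrix(R).as_quat();return [q[3],q[0],q[1],q[2]]
E
python3 - <<'E'
from h import *
F=pickle.load(open("f0.pkl","rb"));S=F["side"];C=F["scene"]
s=lambda x,y:(280+x/8-.4,205+y/8-.4)
for n,p,z in[("handle rear",(212,310),.110),("handle rear L",(200,290),.11),("front",(490,160),.11),("plate rear",(310,565),.0),("plate front",(492,465),0.),("lens",(625,225),.045)]:
    print(n,onz(S,*s(*p),z).round(4))
t=lambda x,y:(195+x/7-.4,100+y/7-.4)
for n,p,z in[("rearL",(320,275),.117),("rearR",(385,360),.117),("frR",(570,290),.117),("frL",(485,195),.117),("barend",(100,520),.05),("paddle",(325,85),.147)]:
    print(n,onz(S,*t(*p),z).round(4))
u=lambda x,y:(345+x/6-.4,230+y/6-.4)
for n,p,z in[("rearL",(510,225),.117),("rearR",(350,95),.117),("frR",(200,200),.117),("frL",(345,325),.117)]:
    print(n,onz(C,*u(*p),z).round(4))
E
```

```text
handle rear [ 0.4324 -0.2088  0.11  ]
handle rear L [ 0.4336 -0.2013  0.11  ]
front [ 0.5225 -0.2087  0.11  ]
plate rear [ 0.4509 -0.2236  0.    ]
plate front [ 0.5135 -0.2252  0.    ]
lens [ 0.5751 -0.2053  0.045 ]
rearL [0.485  0.1825 0.117 ]
rearR [0.4804 0.1231 0.117 ]
frR [0.5565 0.1192 0.117 ]
frL [0.5607 0.1902 0.117 ]
barend [0.3802 0.1804 0.05  ]
paddle [0.528  0.2517 0.147 ]
rearL [0.4984 0.2018 0.117 ]
rearR [0.4916 0.1311 0.117 ]
frR [0.5637 0.1298 0.117 ]
frL [0.5683 0.1933 0.117 ]
```

```bash
python3 - <<'E'
from h import *
from workcell import bot
W={}
for k,p in(("tri",[.523,.158,.33]),("cam",[.480,-.205,.33])):
    bot.reach(p,quat(0));bot.dwell(.3)
    f=bot.grab_frame("wrist");W[k]=f;cv2.imwrite(f"pics/c_{k}.png",f["color"][:,:,::-1])
    if k=="cam":
        W["scene"]=g=bot.grab_frame("scene")
    s=bot.state();print(s["t"],s["ee_pos"].round(4) if hasattr(s["ee_pos"],"round") else s["ee_pos"],s["qpos"])
pickle.dump(W,open("f1.pkl","wb"))
E
```

```text
4.175 [0.523 0.158 0.33 ] [ 1.46330799e-01  2.51232073e-01  2.58490324e-02  1.34535474e+00
 -2.22985946e-06 -2.99513633e+00]
9.1667 [ 0.48  -0.205  0.33 ] [-5.57463733e-01  2.03443325e-01 -3.55101486e-02  1.33180797e+00
  1.37226959e-05  2.58404863e+00]
```

View pics/c_tri.png

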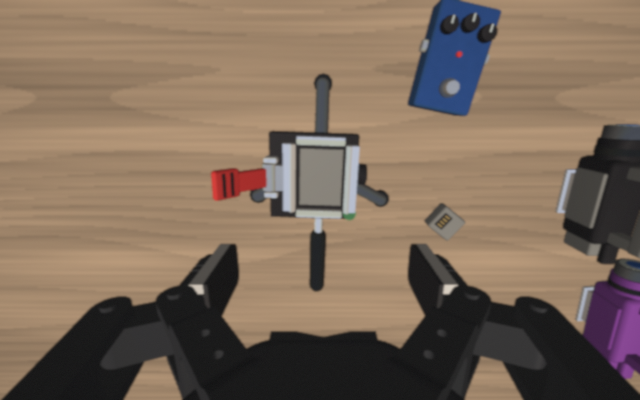

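View pics/c_cam.png

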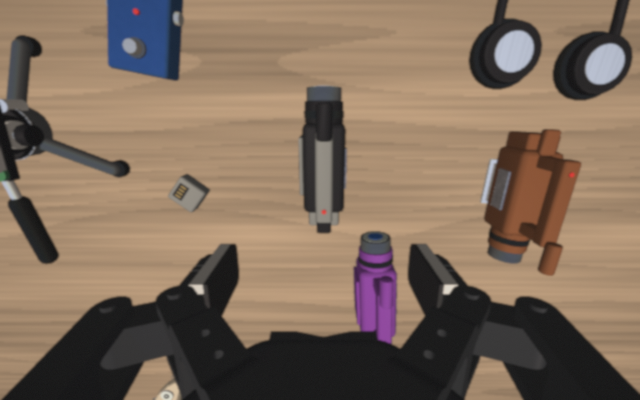

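```bash
python3 - <<'E'
from h import *
W=pickle.load(open("f1.pkl","rb"))
def crop(n,x,y,w,h,o,s):
    cv2.imwrite(o,cv2.resize(W[n]["color"][y:y+h,x:x+w,::-1],None,fx=s,fy=s,interpolation=cv2.INTER_CUBIC))
crop("tri",205,120,160,110,"pics/d_tri.png",5)
crop("cam",275,75,100,165,"pics/d_cam.png",3.6)
E
```

```text
(no output)
```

View pics/d_tri.png

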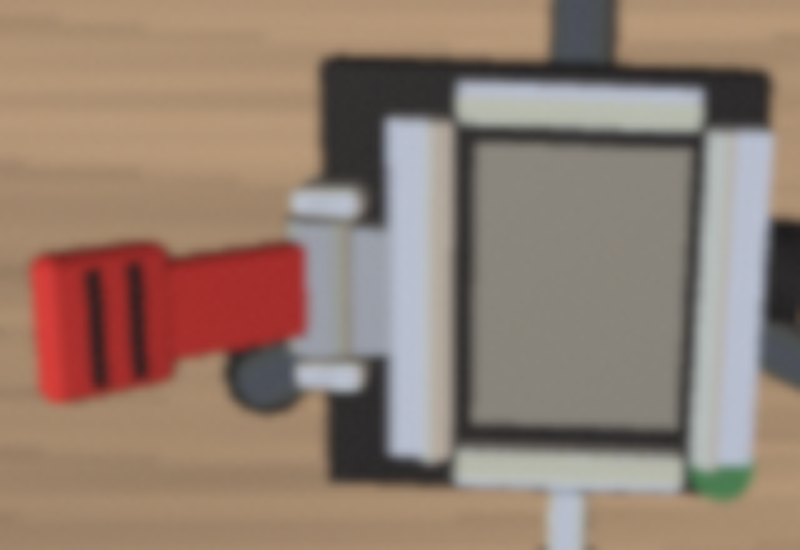

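View pics/d_cam.png

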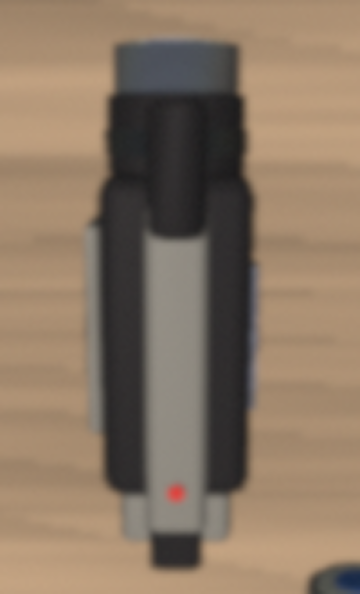

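```bash
python3 - <<'E'
from h import *
W=pickle.load(open("f1.pkl","rb"));T=W["tri"];C=W["cam"]
print("camC",(-T["R"].T@T["t"]).round(4),(-C["R"].T@C["t"]).round(4))
t=lambda x,y:(205+(x+.5)/5-.5,120+(y+.5)/5-.5)
P={}
for n,p,z in[("bedFL",(323,58),.105),("bedFR",(769,73),.105),("bedRL",(330,480),.105),
 ("flFL",(472,140),.105),("flFR",(695,149),.105),("flRR",(684,432),.105),("flRL",(467,426),.105),
 ("dkFL",(460,130),.105),("dkFR",(702,135),.105),("dkRR",(690,450),.105),("dkRL",(455,442),.105),
 ("stFLtop",(455,80),.114),("stFRtop",(705,90),.114),("stRLtop",(453,485),.114),("stRRtop",(685,490),.114),("lipL",(452,290),.114),("lipR",(705,290),.114),
 ("jawTopL_F",(385,118),.118),("jawTopL_R",(388,457),.118),("cheekR_F",(772,130),.118),("cheekR_R",(750,470),.118),
 ("padFL",(33,258),.144),("padRL",(48,403),.144),("pan",(0,0),.06)]:
    P[n]=onz(T,*t(*p),z); print(n,P[n].round(4))
print("bed centre",(P["bedFR"]+P["bedRL"])/2,"yaw",np.degrees(np.arctan2(*(P["bedFL"]-P["bedRL"])[[1,0]])),np.degrees(np.arctan2(-(P["bedFL"]-P["bedFR"])[0],(P["bedFL"]-P["bedFR"])[1])))
print("floor",sum(P[k] for k in("flFL","flFR","flRR","flRL"))/4,"yaw",[np.degrees(np.arctan2(*(P[a]-P[b])[[1,0]])) for a,b in(("flFL","flRL"),("flFR","flRR"))])
print("dk",sum(P[k] for k in("dkFL","dkFR","dkRR","dkRL"))/4)
pe=onz(T,317,290,.045); pf=onz(T,323,78,.01);print("panend",pe.round(4),"frontleg",pf.round(4),np.degrees(np.arctan2(*(pf-pe)[[1,0]])))
c=lambda x,y:(275+(x+.5)/3.6-.5,75+(y+.5)/3.6-.5)
Q={}
for n,p,z in[("hRL",(151,533),.11),("hRR",(203,533),.11),("hFL",(147,238),.11),("hFR",(208,238),.11),("lens L",(116,45),.045),("lens R",(240,45),.045),("micF L",(155,102),.117),("micF R",(202,102),.117),("body FL",(105,180),.07),("body FR",(252,180),.07),("body RL",(105,490),.07),("body RR",(246,490),.07),("scrF",(92,222),.045),("scrR",(92,430),.045)]:
    Q[n]=onz(C,*c(*p),z);print(n,Q[n].round(4))
r=(Q["hRL"]+Q["hRR"])/2;f=(Q["hFL"]+Q["hFR"])/2;d=f-r;print("yaw",np.degrees(np.arctan2(d[1],d[0])),np.linalg.norm(d),"centre from rear",r+d/np.linalg.norm(d)*.049)
E
```

```text
camC [0.5962 0.1577 0.3995] [ 0.5532 -0.2052  0.3995]
bedFL [0.5742 0.2114 0.105 ]
bedFR [0.5713 0.1222 0.105 ]
bedRL [0.4842 0.2147 0.105 ]
flFL [0.5579 0.182  0.105 ]
flFR [0.5561 0.1367 0.105 ]
flRR [0.4952 0.1378 0.105 ]
flRL [0.4966 0.1845 0.105 ]
dkFL [0.5599 0.1844 0.105 ]
dkFR [0.5589 0.1353 0.105 ]
dkRR [0.4911 0.1364 0.105 ]
dkRL [0.493  0.1872 0.105 ]
stFLtop [0.5707 0.1843 0.114 ]
stFRtop [0.5688 0.1356 0.114 ]
stRLtop [0.4865 0.187  0.114 ]
stRRtop [0.4854 0.138  0.114 ]
lipL [0.5288 0.186  0.114 ]
lipR [0.5288 0.1347 0.114 ]
jawTopL_F [0.5638 0.1976 0.118 ]
jawTopL_R [0.4942 0.1999 0.118 ]
cheekR_F [0.5615 0.1228 0.118 ]
cheekR_R [0.4914 0.1248 0.118 ]
padFL [0.5418 0.2585 0.144 ]
padRL [0.5143 0.2587 0.144 ]
pan [0.5838 0.2925 0.06  ]
bed centre [0.52773293 0.16840946 0.105     ] yaw -2.076663975969404 -1.8868078132648576
floor [0.52645325 0.16025425 0.105     ] yaw [np.float64(-2.360836531111068), np.float64(-1.0569376104599764)]
dk [0.52572626 0.16083684 0.105     ]
panend [0.3485 0.1661 0.045 ] frontleg [0.6326 0.1576 0.01  ] -1.7149860998599087
hRL [ 0.435  -0.1984  0.11  ]
hRR [ 0.435 -0.214  0.11 ]
hFL [ 0.5223 -0.1978  0.11  ]
hFR [ 0.5223 -0.2146  0.11  ]
lens L [ 0.5765 -0.1867  0.045 ]
lens R [ 0.5765 -0.2264  0.045 ]
micF L [ 0.5579 -0.2003  0.117 ]
micF R [ 0.5579 -0.2125  0.117 ]
body FL [ 0.5357 -0.184   0.07  ]
body FR [ 0.5357 -0.2293  0.07  ]
body RL [ 0.4342 -0.1821  0.07  ]
body RR [ 0.4342 -0.2295  0.07  ]
scrF [ 0.5207 -0.1777  0.045 ]
scrR [ 0.4478 -0.1761  0.045 ]
yaw -0.027629174412872493 0.08734862580746439 centre from rear [ 0.48395575 -0.20621149  0.11      ]
```

Measured so far (tripod picture: pocket floor corners about (299,148) to (342,206); camera picture: handle from (317,223) to (333,141), lens front (324,87)):

| Item | x (m) | y (m) | Yaw |
|---|---|---|---|
| Pocket | 0.527 | 0.1605 | -1.8° |
| Camera | 0.483 | -0.206 | 0° |

I'll grasp with tool yaw π, which keeps the wrist joint mid-range for the carry.

```bash
python3 - <<'E'
from h import *
from workcell import bot
q=quat(np.pi)
print(bot.inverse_kinematics([.483,-.2062,.26],q),bot.inverse_kinematics([.527,.16,.33],quat(np.pi-.03)))
bot.reach([.483,-.2062,.25],q); bot.set_gripper(.06,40) if False else None
bot.move_linear([.483,-.2062,.155],vel=.1)
s=bot.state();print(s["t"],np.round(s["force"],2),s["ee_pos"])
g=bot.grab_frame("side");cv2.imwrite("pics/e_side.png",cv2.resize(g["color"][170:310,240:420,::-1],None,fx=4,fy=4,interpolation=cv2.INTER_CUBIC))
E
```

```text
[-0.55641756  0.23460506 -0.16825572  1.16793555  0.         -0.55641756] [0.14898978 0.25989184 0.03726264 1.34816713 0.         0.17898978]
12.9167 [ 0.63 -0.02  0.92] [ 0.48342162 -0.20645323  0.15563684]
```

View pics/e_side.png

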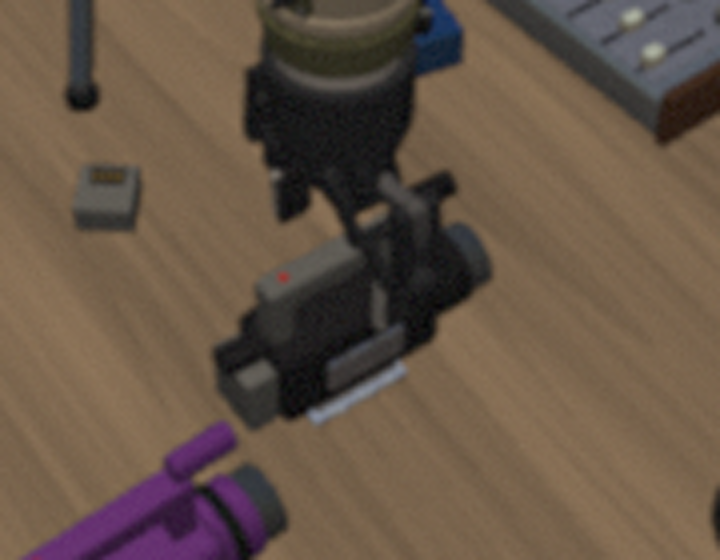

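The fingers straddle the handle, with the near finger at crop (395,220) and the handle's rear end visible at (285,275). Next I'll close and lift slightly.

```bash
python3 - <<'E'
from h import *
from workcell import bot
bot.set_gripper(.0,50)
s=bot.state();print(s["t"],np.round(s["force"],2),np.round(s["ft_torque"],3),s["grip_width"],s["ee_pos"])
bot.move_linear([.483,-.2062,.20],vel=.1)
bot.move_linear([.483,-.2062,.335],vel=.2)
bot.dwell(.2)
s=bot.state();print(s["t"],np.round(s["force"],2),np.round(s["ft_torque"],3),s["grip_width"],s["ee_pos"])
W={n:bot.grab_frame(n) for n in("wrist","side","scene")}
pickle.dump(W,open("f2.pkl","wb"))
for n,f in W.items(): cv2.imwrite(f"pics/f_{n}.png",f["color"][:,:,::-1])
E
```

```text
13.5917 [-0.01  1.44  2.53] [ 0.286  0.093 -0.032] 0.017143822134018948 [ 0.48299678 -0.20596844  0.15514995]
15.2167 [-0.57  0.13 -6.7 ] [-0.01  -0.026 -0.004] 0.017136151027796934 [ 0.48247022 -0.2058462   0.33334388]
```

View pics/f_wrist.png

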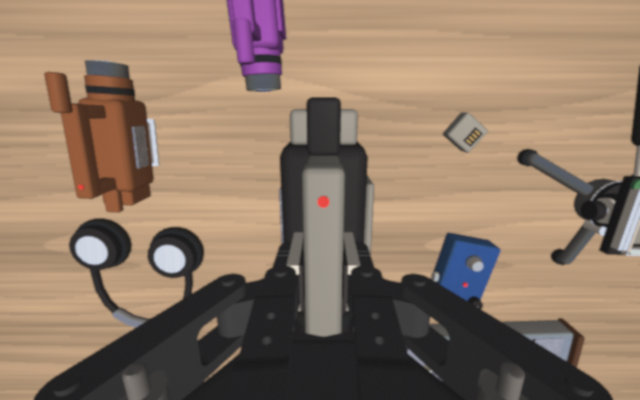

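View pics/f_side.png

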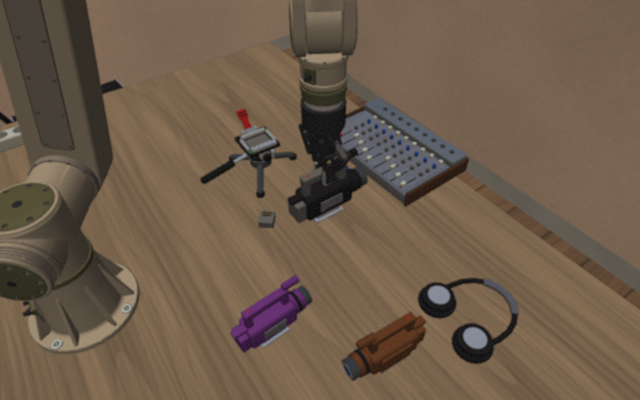

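The camera is held level in the grip: handle rear at (323,165), tally dot at (323,202), near-zero torque. I'll measure the wrist camera's lateral bias from the handle, which the pads centre by construction.

```bash
python3 - <<'E'
from h import *
W=pickle.load(open("f2.pkl","rb"));f=W["wrist"]
c=f["color"].astype(int)
z=.3333-.155+.11
for v in(180,200,220):
    row=c[v].sum(1)
    # handle bright between edges
    g=np.abs(np.diff(row)); 
    L=290+np.argmax(np.diff(row)[290:320]); R=330+np.argmin(np.diff(row)[330:360])
    a=onz(f,L+.5,v,z);b=onz(f,R+.5,v,z);print(v,L,R,a.round(4),b.round(4),((a+b)/2).round(4))
print(onz(f,323,202,z),"handle rear",onz(f,323,166,z))
E
```

```text
180 301 343 [ 0.438  -0.2148  0.2883] [ 0.438  -0.1977  0.2883] [ 0.438  -0.2062  0.2883]
200 302 343 [ 0.4465 -0.2146  0.2883] [ 0.4466 -0.1975  0.2883] [ 0.4466 -0.206   0.2883]
220 302 343 [ 0.4555 -0.2148  0.2883] [ 0.4555 -0.1973  0.2883] [ 0.4555 -0.206   0.2883]
[ 0.44742756 -0.20603996  0.2883    ] handle rear [ 0.43218936 -0.20604282  0.2883    ]
```

```bash
python3 - <<'E'
from h import *
W=pickle.load(open("f2.pkl","rb"))
for n,(x,y,w,h) in{"side":(285,150,90,75)}.items():
    cv2.imwrite("pics/g.png",cv2.resize(W[n]["color"][y:y+h,x:x+w,::-1],None,fx=8,fy=8,interpolation=cv2.INTER_CUBIC))
E
```

```text
(no output)
```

View pics/g.png

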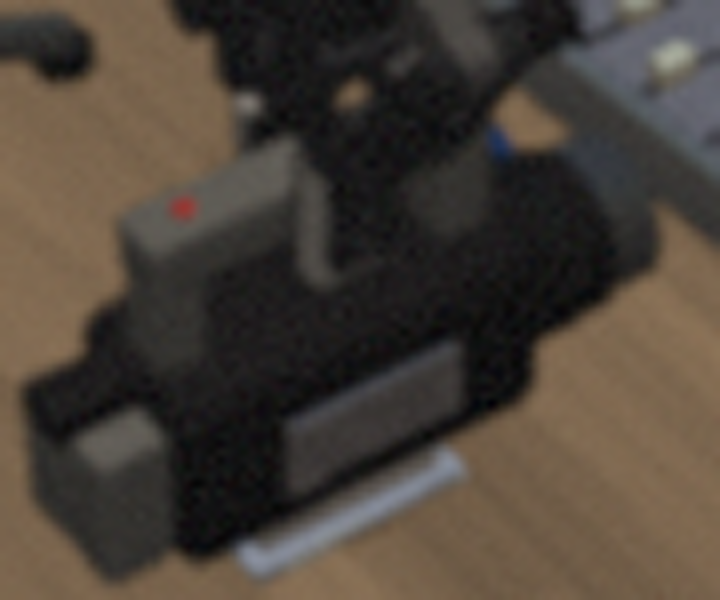

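```bash
python3 - <<'E'
from h import *
from workcell import bot
q=quat(np.pi-.0314)
bot.reach([.5265,.1605,.335],q)
bot.move_linear([.5265,.1605,.285],vel=.1)
bot.dwell(.2)
s=bot.state();print(s["t"],np.round(s["force"],2),np.round(s["ft_torque"],3),s["ee_pos"])
W={n:bot.grab_frame(n) for n in("side","scene")}
pickle.dump(W,open("f3.pkl","wb"))
f=W["side"];cv2.imwrite("pics/h_side.png",cv2.resize(f["color"][60:200,190:330,::-1],None,fx=4.2,fy=4.2,interpolation=cv2.INTER_CUBIC))
f=W["scene"];cv2.imwrite("pics/h_scene.png",cv2.resize(f["color"][190:330,320:480,::-1],None,fx=4.2,fy=4.2,interpolation=cv2.INTER_CUBIC))
E
```

```text
17.6 [ 0.05  1.04 -7.73] [-0.032 -0.058 -0.011] [0.52698174 0.16052394 0.28593877]
```

View pics/h_side.png

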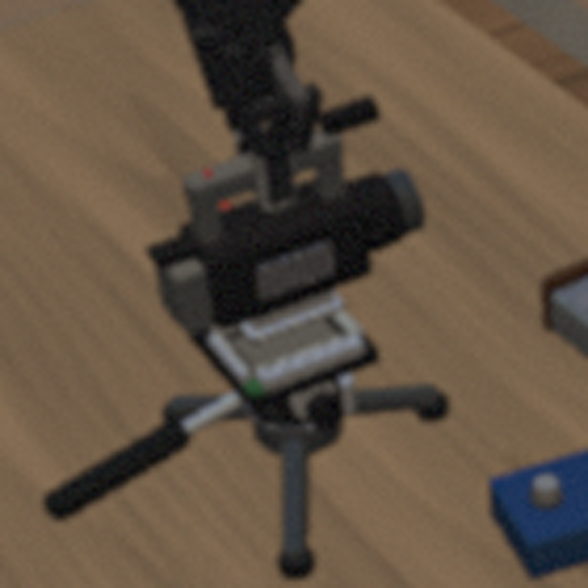

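View pics/h_scene.png

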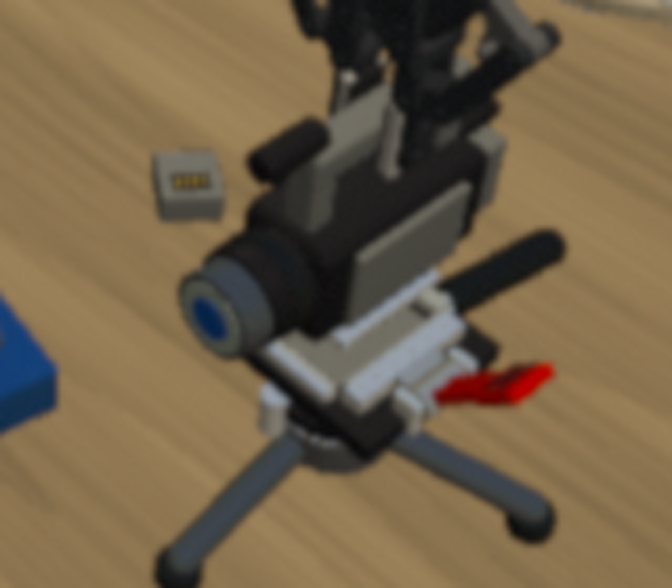

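The plate hangs over the open pocket, lens forward (scene crop 210,315) and pan bar at the rear. Next I'll lower it in small steps while watching force.

```bash
python3 - <<'E'
from h import *
from workcell import bot
x,y=.5265,.1605
for z in(.275,.271,.268,.266,.264,.262,.260):
    bot.move_linear([x,y,z],vel=.03)
    s=bot.state();F=np.array(s["force"]);print(round(s["t"],2),z,F.round(2),np.round(s["ft_torque"],3),np.round(s["ee_pos"],4))
    if F[2]>-1 or np.hypot(F[0],F[1])>5: break
W={n:bot.grab_frame(n) for n in("side","scene")}
pickle.dump(W,open("f4.pkl","wb"))
f=W["side"];cv2.imwrite("pics/i_side.png",cv2.resize(f["color"][70:200,190:330,::-1],None,fx=4.2,fy=4.2,interpolation=cv2.INTER_CUBIC))
f=W["scene"];cv2.imwrite("pics/i_scene.png",cv2.resize(f["color"][190:330,320:480,::-1],None,fx=4.2,fy=4.2,interpolation=cv2.INTER_CUBIC))
E
```

```text
18.18 0.275 [ 0.1   0.13 -7.18] [ 0.02  -0.005  0.011] [0.5263 0.1605 0.2746]
18.47 0.271 [ 0.15  0.01 -6.79] [-0.024  0.008  0.031] [0.5264 0.1605 0.2707]
18.72 0.268 [-0.23  0.17 -6.41] [ 0.014 -0.008  0.065] [0.5263 0.1605 0.2678]
18.97 0.266 [-0.56 -0.43 -7.28] [ 0.01  -0.004 -0.015] [0.5264 0.1605 0.2659]
19.22 0.264 [ 0.5   0.89 -6.74] [-0.004 -0.036 -0.02 ] [0.5264 0.1605 0.2638]
19.47 0.262 [-0.72  0.16 -7.27] [-0.031  0.005 -0.004] [0.5264 0.1604 0.2618]
19.72 0.26 [-0.14  0.21 -5.59] [ 0.122 -0.105  0.007] [0.5268 0.1606 0.2603]
```

View pics/i_side.png

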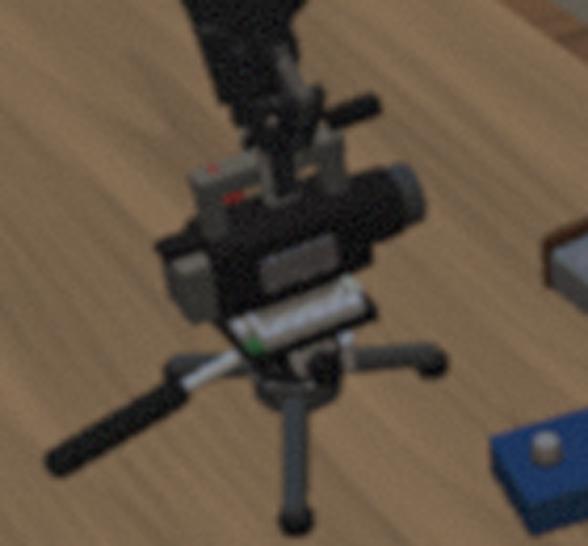

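View pics/i_scene.png

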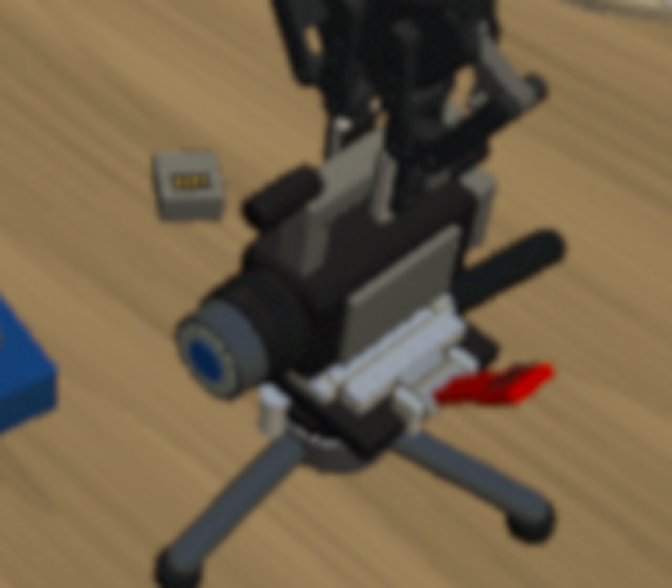

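No lateral contact on the way down, and the plate is just touching the floor at the expected height. I'll settle it and release.

```bash
python3 - <<'E'
from h import *
from workcell import bot
x,y=.5265,.1605
for z in(.2592,.2585,.2578,.257):
    bot.move_linear([x,y,z],vel=.02)
    bot.dwell(.1)
    s=bot.state();F=np.array(s["force"]);print(round(s["t"],2),z,F.round(2),np.round(s["ft_torque"],3),np.round(s["ee_pos"],4))
    if F[2]>1 or np.hypot(F[0],F[1])>6: break
E
```

```text
20.17 0.2592 [-0.95  1.87  4.21] [0.169 0.172 0.009] [0.5269 0.1607 0.2601]
```

```bash
python3 - <<'E'
from h import *
from workcell import bot
bot.set_gripper(.05)
s=bot.state();print(round(s["t"],2),np.round(s["force"],2),s["grip_width"])
bot.move_linear([.5265,.1605,.335],vel=.15)
s=bot.state();print(round(s["t"],2),np.round(s["force"],2))
W={n:bot.grab_frame(n) for n in("side","scene","wrist")}
pickle.dump(W,open("f5.pkl","wb"))
f=W["side"];cv2.imwrite("pics/j_side.png",cv2.resize(f["color"][70:200,190:330,::-1],None,fx=4.2,fy=4.2,interpolation=cv2.INTER_CUBIC))
f=W["scene"];cv2.imwrite("pics/j_scene.png",cv2.resize(f["color"][190:330,320:480,::-1],None,fx=4.2,fy=4.2,interpolation=cv2.INTER_CUBIC))
cv2.imwrite("pics/j_wrist.png",W["wrist"]["color"][:,:,::-1])
E
```

```text
20.58 [-0.14 -0.1   0.72] 0.05015659356177678
21.24 [-0.7  -0.26 -0.59]
```

View pics/j_side.png

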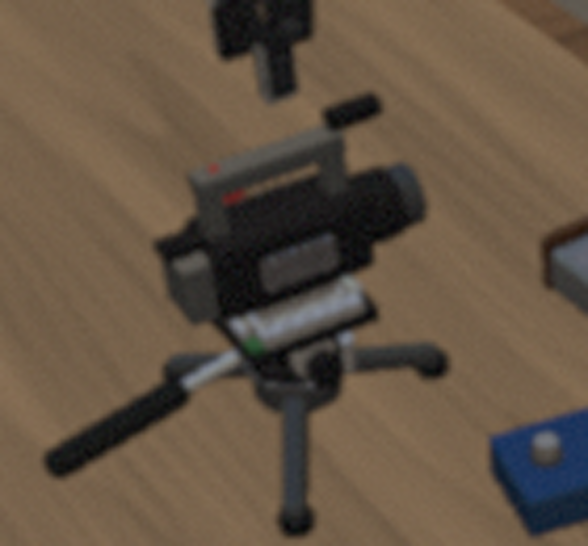

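View pics/j_scene.png

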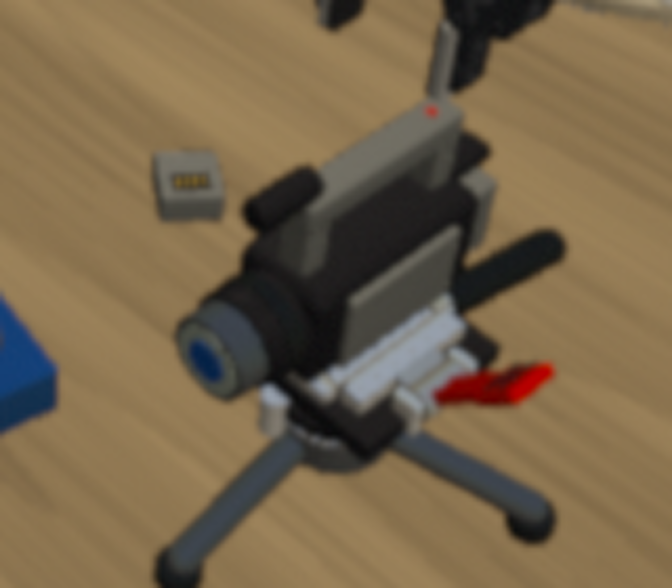

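View pics/j_wrist.png

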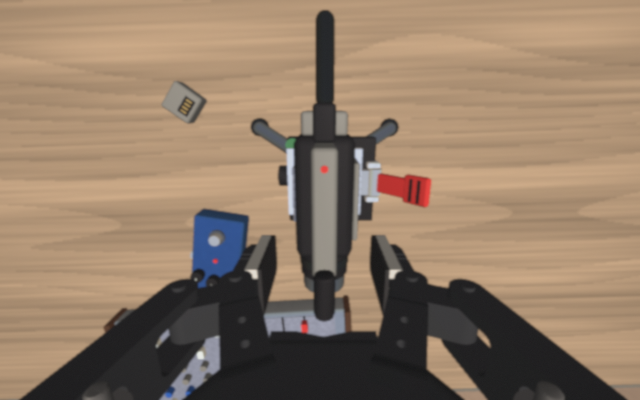

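The camera is seated on its own, level and upright (side crop: plate hidden behind the cheek at (300,310); lever still up in the wrist picture at (405,188)). Next I'll press the lever with closed fingers turned 90°, following its arc.

```bash
cat > press.py <<'E'
from h import *
PX,PY=.527,.1605; YW=-.0314
def tip(yrel,zrel):  # pocket-frame y,z -> TCP
    return [PX-np.sin(YW)*yrel, PY+np.cos(YW)*yrel, .105+zrel+.073]
def way(th,over=0.):
    t=np.radians(th);a=th-5
    off=11*np.clip((a+7)/27,0,1)
    return tip(52+49*np.cos(t)-off if 0 else 52-off+49*np.cos(t),0) , 0
def P(th,over=0.):
    t=np.radians(th);off=.011*np.clip((th+2)/27,0,1)
    return tip(.052+.049*np.cos(t)-off,.002+.049*np.sin(t)-over)
E
sed -i '/^def way/,/^def P/{/^def P/!d}' press.py
python3 - <<'E'
from press import *
from workcell import bot
q=quat(np.pi/2+YW)
p=np.array(P(55)); up=p.copy();up[2]=.335
bot.reach(list(up),q); bot.set_gripper(0.,50)
bot.move_linear(list(p+[0,0,.022]),vel=.12)
s=bot.state();print(round(s["t"],2),np.round(s["force"],2),np.round(s["ee_pos"],4),s["grip_width"])
W={n:bot.grab_frame(n) for n in("wrist","scene")}
f=W["scene"];cv2.imwrite("pics/k_scene.png",cv2.resize(f["color"][190:330,350:510,::-1],None,fx=4.2,fy=4.2,interpolation=cv2.INTER_CUBIC))
cv2.imwrite("pics/k_wrist.png",W["wrist"]["color"][:,:,::-1])
E
```

```text
24.34 [-0.13  0.01 -0.05] [0.5296 0.2297 0.2429] 0.0003732346631592678
```

View pics/k_scene.png

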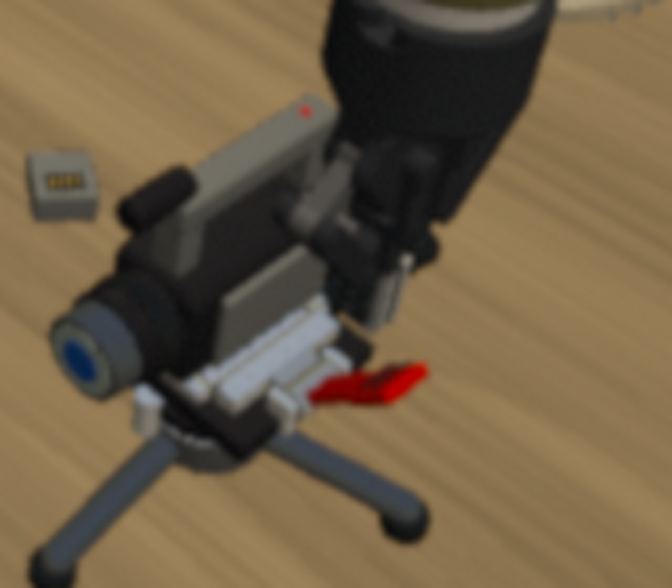

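View pics/k_wrist.png

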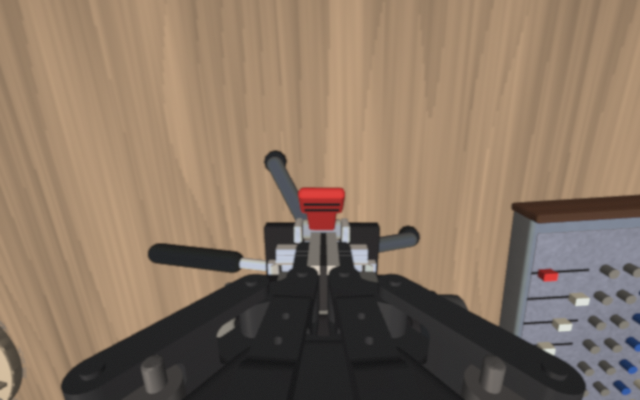

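The fingertips (wrist 322,270) line up with the lever (322,205) and clear the camera. Now I'll press along the arc.

```bash
python3 - <<'E'
from press import *
from workcell import bot
for th in(55,45,35,25,15,8,3,-2.3):
    bot.move_linear(P(th),vel=.04)
    s=bot.state();F=np.array(s["force"]);print(round(s["t"],2),th,F.round(2),np.round(s["ee_pos"],4))
    if np.linalg.norm(F)>25: break
E
```

```text
25.14 55 [ 0.27 -0.02 -0.32] [0.5292 0.2296 0.2201]
25.51 45 [ 0.72 -0.46  0.24] [0.5293 0.2364 0.2146]
25.88 35 [ 0.51 -0.03 -0.46] [0.5295 0.2417 0.208 ]
26.24 25 [-0.32  0.56  0.14] [0.5296 0.2458 0.2004]
26.66 15 [-0.37 -0.21 -0.16] [0.5299 0.2532 0.1923]
26.98 8 [0.21 0.39 0.28] [0.5299 0.2574 0.1864]
27.26 3 [ 0.83 -0.55  0.67] [0.5301 0.2597 0.1823]
27.53 -2.3 [-0.07 -2.62  4.14] [0.5304 0.2614 0.1783]
```

```bash
python3 - <<'E'
from press import *
from workcell import bot
W={n:bot.grab_frame(n) for n in("wrist","scene")}
f=W["scene"];cv2.imwrite("pics/l_scene.png",cv2.resize(f["color"][190:330,350:510,::-1],None,fx=4.2,fy=4.2,interpolation=cv2.INTER_CUBIC))
cv2.imwrite("pics/l_wrist.png",W["wrist"]["color"][:,:,::-1])
E
```

View pics/l_scene.png

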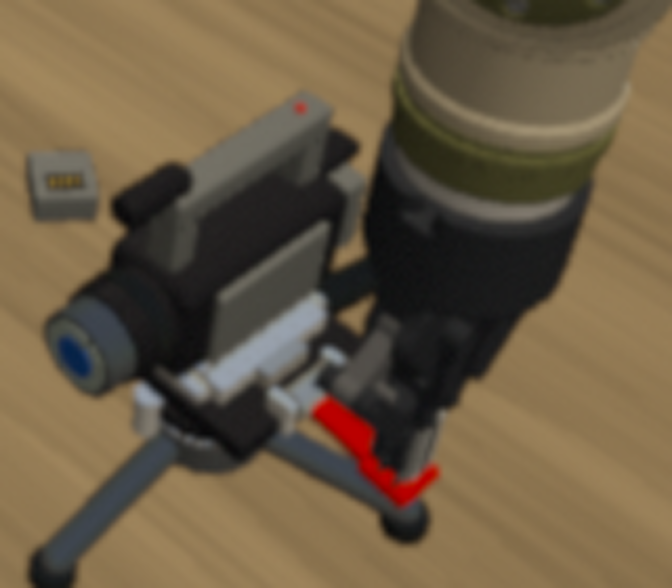

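View pics/l_wrist.png

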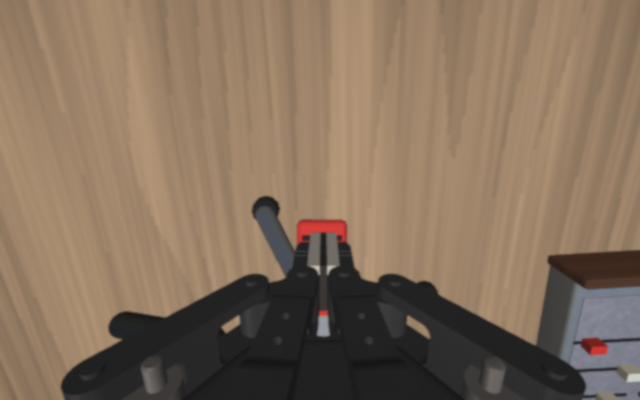

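The lever is nearly down (scene crop paddle 400,485) and the camera has shifted right with the jaw. I'll press on until it hits the stop.

```bash
python3 - <<'E'
from press import *
from workcell import bot
for o in(.001,.002,.003,.004,.005,.006,.007,.008):
    bot.move_linear(P(-2.3,o),vel=.02); bot.dwell(.1)
    s=bot.state();F=np.array(s["force"]);print(round(s["t"],2),o,F.round(2),np.round(s["ee_pos"],4))
    if F[2]>18: break
p=P(-2.3,-.12)
bot.move_linear(p,vel=.15)
s=bot.state();print(round(s["t"],2),np.round(s["force"],2))
W={n:bot.grab_frame(n) for n in("wrist","scene","side")}
pickle.dump(W,open("f6.pkl","wb"))
f=W["scene"];cv2.imwrite("pics/m_scene.png",cv2.resize(f["color"][190:330,350:510,::-1],None,fx=4.2,fy=4.2,interpolation=cv2.INTER_CUBIC))
f=W["side"];cv2.imwrite("pics/m_side.png",cv2.resize(f["color"][70:200,190:330,::-1],None,fx=4.2,fy=4.2,interpolation=cv2.INTER_CUBIC))
cv2.imwrite("pics/m_wrist.png",W["wrist"]["color"][:,:,::-1])
E
```

```text
27.98 0.001 [ 0.49 -3.43  9.43] [0.5305 0.2614 0.1781]
28.33 0.002 [-2.47 -3.26 13.61] [0.5305 0.2614 0.1779]
28.68 0.003 [-3.88 -3.98 18.23] [0.5305 0.2614 0.1777]
29.65 [0.07 1.05 0.15]
```

View pics/m_scene.png

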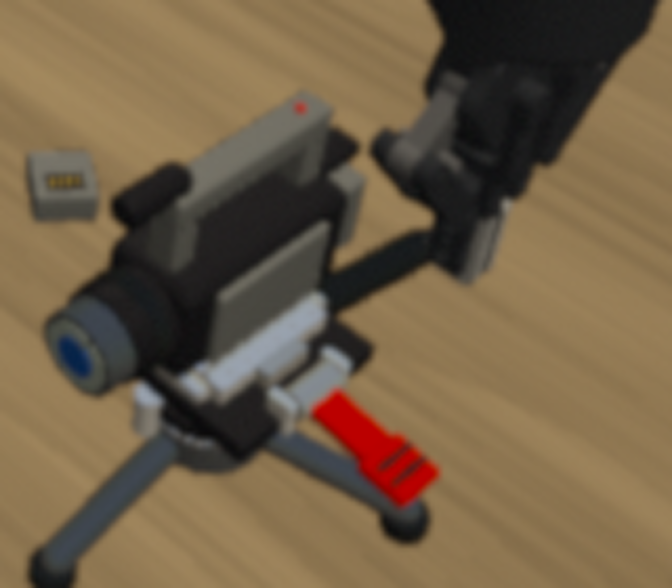

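View pics/m_side.png

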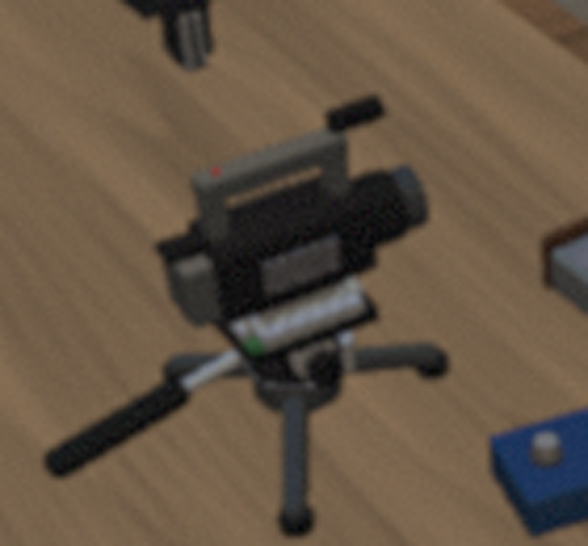

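View pics/m_wrist.png

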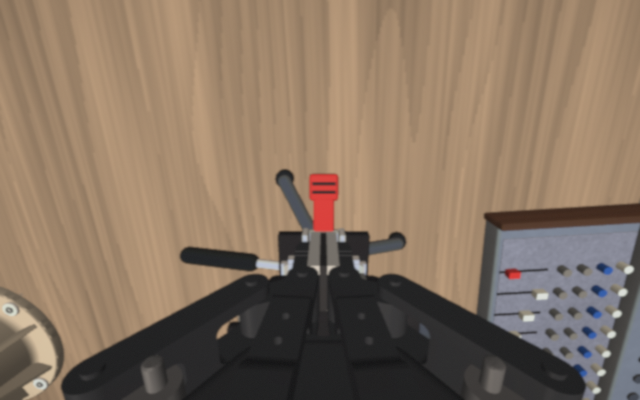

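```bash
python3 - <<'E'
from press import *
W=pickle.load(open("f6.pkl","rb"))
for n in("scene","wrist"):
    hsv=cv2.cvtColor(W[n]["color"],cv2.COLOR_RGB2HSV)
    m=cv2.inRange(hsv,(0,170,80),(6,255,255))
    k,l,st,ce=cv2.connectedComponentsWithStats(m);i=[j for j in range(1,k) if st[j,4]>150]
    for j in i:print(n,st[j],ce[j].round(1))
    for name,th in(("lock",-7),("-0.15rad short",1.6),("open",50)):
        t=np.radians(th);o=[]
        for r in(.036,.062):  # lever top face: 4 mm above axis
            yy=.052+r*np.cos(t)-.004*np.sin(t);zz=.107+r*np.sin(t)+.004*np.cos(t)
            o.append(proj(W[n],[PX-np.sin(YW)*yy,PY+np.cos(YW)*yy,zz]).round(1))
        print(n,name,"paddle inner/outer",o)
E
```

```text
scene [424 283  30  28 344] [439.2 296.6]
scene lock paddle inner/outer [array([439.2, 294.5]), array([450.7, 304.7])]
scene -0.15rad short paddle inner/outer [array([439.6, 292.4]), array([451.6, 301.3])]
scene open paddle inner/outer [array([434.8, 277.9]), array([444.5, 276.1])]
wrist [ 310  175   27   55 1076] [323.  201.4]
wrist lock paddle inner/outer [array([323.5, 202.2]), array([323.5, 174.8])]
wrist -0.15rad short paddle inner/outer [array([323.5, 204.4]), array([323.5, 177.3])]
wrist open paddle inner/outer [array([323.4, 231.1]), array([323.4, 221.8])]
```

The lever matches the locked prediction in both views: paddle outer end at wrist row 175 (174.8 predicted) and at scene row about 306 (304.7 predicted, against 301 if it were 0.15 rad short). The arm is clear, so I'll hand in.

```bash
python3 - <<'E'
from workcell import bot
print(bot.hand_in(), bot.state()["t"])
E
```

```text
the job is handed in; nothing more can be done
the job is handed in; nothing more can be done
```

The black camcorder is mounted on the tripod with the lock lever down. I handed the job in at about 30 s; the limit was 54 s. `hand_in` reports no verdict.

**What I did:** I lifted the camera by its handle and lowered it square into the open pocket with the lens forward, away from the pan bar. The plate touched at the floor height I expected (105 mm) with no side forces. I let go, then pressed the red lever along its arc to its stop, reaching 18 N there, and backed the arm off.

**Last checks:**
- **Camera:** It stands upright, and it shifted right as the jaw closed. I did not measure that shift or the jaw's travel.
- **Lever:** It matches the fully locked position in both the wrist and overhead scene views, to within 2 pixels.
- **Arm:** Tool force is back to about zero and the arm is clear of everything.
- **Other items:** I touched nothing else. The pedal and battery still look in place in the late pictures. The headphones were not in the last close-ups.

**Disagreements:**
- My first rough positions for the tripod from the two fixed cameras differed by about 10 mm, so I used the wrist-camera measurements instead.
- The force readings showed almost nothing for most of the lever's swing, although the pictures show it moved.

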